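Load relay modules into the chassis in reverse order

ROBOT

A 6-joint arm with a two-finger parallel gripper is mounted at the origin on the work surface. World frame = base frame: x ahead of the robot, y to its left, z up, the work surface at z = 0. Lengths are in m, angles in rad, forces in N, time in s.
With the tool pointing down it reaches from about 0.4 to 0.925 m from the base axis. Payload 12.5 kg.
Tool frame: the origin (TCP) lies between the finger pads; the fingertips stand 22 mm ahead of it and the grasp point (between the pads) lies 3 mm ahead of it (manip.tips_ahead is the distance from the TCP to the fingertips, in m); z points along the fingers, y is the line along which they close (so a half turn about z gives the same grasp; the last joint's range is limited). The gripper opens to 95 mm and grips with 3 to 60 N. Pads are 20 mm wide; open, the fingers measure 119 mm over their backs; the gripper's body (75 mm by 180 mm) begins 59 mm behind the grasp point.
Start: joints at [-1.28, 0.491, 1.559, -0, 1.092, -0.106], TCP at [0.242, -0.576, 0.237] pointing down, gripper open.
Joint ranges: [-3.1, 3.1], [-0.84, 2.19], [0.05, 2.79], [-1.13, 4.28], [0.06, 2.93], [-2.69, 2.69]. Speed limits (rad/s): [2.22, 2.22, 2.79, 3.14, 3.14, 3.14].

INTERFACE

Orientations are given as a 3x3 rotation matrix whose columns are the frame's x, y, z axes.
In Python, from cell import manip gives the robot as it stands. The module is installed in compiled form; this text tells all that it offers.
- The arm moves only by the tool carry_out, never from a script. Its arguments are lists of equal length, an entry for each row: "twist": the turn, a rotation vector about the tool's x, y, z scaled (see below), a list of three; "offset": the shift along the tool's x, y, z scaled (see below), a list of three; "grip": the opening, from 0 (shut) to 1 (fully open). A call has 1 to 8 rows; each row shifts and turns the commanded pose from where the row before left it, along the tool's axes as they then stand; what a row does not reach is not made up. The controller multiplies each number of a shift by 0.25 m and each number of a turn by 60 degrees. A row lasts 1/12 s, in which the tool goes at most 41.7 mm and 7.16 degrees, less where a joint would pass 70% of its speed; a pose out of reach is approached as far as the arm can. A call with a number of a shift or a turn outside -1 to 1 is refused whole. A call with a gripper value outside its range is refused whole. The fingers move at their own pace and stop on an object; "newtons" is the grip in N (left out, the last holds). Time passes only in rows, so rows that do not move let the fingers close. It gives the time, the measured TCP pose, the force, the opening and the grip force at its end, in the units of the state.
- manip.state(): the state, without advancing time (a new reading comes with each control period).
- manip.get_image(name): name is "scene" or "top" or "wrist"; returns a dict with "frame" (420x560x3 uint8, blue, green, red), "vfov" (degrees; the focal length in pixels is half the picture's height over the tangent of half this angle, whatever the lens; pixels are square), "cx", "cy" (the principal point, pixels), "R" (3x3) and "t" (3): a world point X has camera coordinates R X + t. Camera axes: x right, y down, z forward; pixel columns grow to the right and rows downward; lengths in m; the calibration is good to about 2 mm. The wrist camera is an equidistant fisheye: a pixel r from the principal point sees the ray r / f radians off the axis. A picture is of the moment at which its call begins. There is no depth.
- manip.hand_in(): hands the job in; it is judged then, once.
Trained networks look in a picture, given as the dict that the camera call returned (one of the last four; its "shot" number tells which), for a name from the list of things; names that differ only in an ending like _2 or _b are one class to them, and where a whole thing is asked for, a point or a joint stands for the part that bears it (a point fixed in the world has none). Each returns a list of dicts, best first, with "conf" (0 to 1); they miss things now and then, are a little off and sometimes report something else, mostly with a low value. They report only what shows in the picture. A call takes as long as a camera call.
- manip.search_frame(target, picture): "position" ([column, row] in pixels, amid what is visible of it).
- manip.outline_of(target, picture): "region" (420x560 bool, what is visible of it) and "position" ([column, row] in pixels, amid what is visible of it).
The state is a dict: "t": time; "joint_pos": joint angles; "dq": joint speeds; "joint_torque": joint torques, N m; "position": TCP position; "eef_rot": TCP orientation; "wrist_force": force on the tool from outside, world axes, zero at the start; "torque": the same for the moment, N m; "gripper_width": finger opening in m; "grasp_force": force on a finger pad.
Only numpy, scipy, OpenCV 4.12 (cv2) and the standard library are available. Lean on these libraries where they do the work, as an engineer would, in place of code of your own. Each camera call takes 0.05 s, during which the arm holds its last target. There are 200 camera calls.

TASK

Move the red, yellow, blue and green relay modules from their cradles on the grey kit tray into the four free bays of the white chassis, in reverse order: the one that starts nearest the robot's end of the row goes into the farthest free bay, and so on, until the one that starts farthest away stands in the nearest free bay. Set each one down gently, fully down on the bay floor, upright and square in its bay, and leave the black module that is already fitted undisturbed.

Things in the scene. Friction and masses are not known exactly. Their poses are not given: they have to be found in the camera images.
- module_red: Relay module with a red housing on a black foot: a plain upright block 24 (its x) x 44 (its y) x 70 mm tall, about 90 g, loose, standing in one of the four cradles. Origin: centre of its underside; z up. Its y axis lies across the row, so the 44 mm width is gripped from above with the fingers closing across the row; neighbours in the row leave 28 mm free between them.
- module_yellow: Relay module with a yellow housing on a black foot: a plain upright block 24 (its x) x 44 (its y) x 70 mm tall, about 90 g, loose, standing in one of the four cradles. Origin: centre of its underside; z up. Its y axis lies across the row, so the 44 mm width is gripped from above with the fingers closing across the row; neighbours in the row leave 28 mm free between them.
- module_blue: Relay module with a blue housing on a black foot: a plain upright block 24 (its x) x 44 (its y) x 70 mm tall, about 90 g, loose, standing in one of the four cradles. Origin: centre of its underside; z up. Its y axis lies across the row, so the 44 mm width is gripped from above with the fingers closing across the row; neighbours in the row leave 28 mm free between them.
- module_green: Relay module with a green housing on a black foot: a plain upright block 24 (its x) x 44 (its y) x 70 mm tall, about 90 g, loose, standing in one of the four cradles. Origin: centre of its underside; z up. Its y axis lies across the row, so the 44 mm width is gripped from above with the fingers closing across the row; neighbours in the row leave 28 mm free between them.
- cradle_red: The black open cradle in which the red module stands at the start (all four cradles look the same), fixed on the grey kit tray (250 x 110 mm, rim 10 mm high). Outside 50 (x) x 70 (y) mm, inside 40 x 60 mm; origin at its underside centre, which is 6 mm above the bench; inner floor 5 mm and rim 16 mm above the origin. The four stand in one row, 52 mm apart, in a random order; x runs along the row, away from the robot.
- cradle_yellow: The black open cradle in which the yellow module stands at the start (all four cradles look the same), fixed on the grey kit tray (250 x 110 mm, rim 10 mm high). Outside 50 (x) x 70 (y) mm, inside 40 x 60 mm; origin at its underside centre, which is 6 mm above the bench; inner floor 5 mm and rim 16 mm above the origin. The four stand in one row, 52 mm apart, in a random order; x runs along the row, away from the robot.
- cradle_blue: The black open cradle in which the blue module stands at the start (all four cradles look the same), fixed on the grey kit tray (250 x 110 mm, rim 10 mm high). Outside 50 (x) x 70 (y) mm, inside 40 x 60 mm; origin at its underside centre, which is 6 mm above the bench; inner floor 5 mm and rim 16 mm above the origin. The four stand in one row, 52 mm apart, in a random order; x runs along the row, away from the robot.
- cradle_green: The black open cradle in which the green module stands at the start (all four cradles look the same), fixed on the grey kit tray (250 x 110 mm, rim 10 mm high). Outside 50 (x) x 70 (y) mm, inside 40 x 60 mm; origin at its underside centre, which is 6 mm above the bench; inner floor 5 mm and rim 16 mm above the origin. The four stand in one row, 52 mm apart, in a random order; x runs along the row, away from the robot.
- chassis: White metal instrument chassis, fixed, 290 (x) x 88 (y) mm, a row of five bays. Origin: centre of its underside, on the bench; x runs along the row, away from the robot. Bay centres at x = -104, -52, 0, 52, 104 mm, y = 0; each bay is 40 (x) x 60 (y) mm inside, its grey floor with brass contact strips is 12 mm above the origin, the bay walls reach 24 mm, the end panels beyond the end bays 38 mm. One bay, a different one each time, is already taken by the black module.
- module_black: Black relay module, the same size and shape as the others (24 x 44 x 70 mm), loose, already standing in one bay of the chassis. Origin: centre of its underside; x along the row. It stays where it is.

How it is judged:
By the outcome, as a careful person would: the job done as asked, in the order asked, and still so for the second after the job is handed in, with the robot touching nothing.
It also fails if it takes over 112 s, if anything falls off the work surface, if the arm or the gripper's body presses on something with over 40 N, if the wrist force passes 120 N, or if a joint passes its speed limit or range.

## Working session

There is one attempt and no reset: what is moved stays moved. The work goes in short steps, Python scripts to look and compute and a tool call to move; the robot and the scene stay as the last step left them, time stands still between calls to the robot, and variables do not carry over. Pictures are saved under pics/ and viewed, at most 14 in all, crops included, and the job is handed in when it is done.

Besides the shell and the picture viewer there is one more tool, called after "Request:" by a JSON object that holds its "fn" and its "kwargs". carry_out: Moves the arm, as the interface text tells. Its arguments: {"type":"object","properties":{"twist":{"type":"array","items":{"type":"array","items":{"type":"number"}}},"offset":{"type":"array","items":{"type":"array","items":{"type":"number"}}},"grip":{"type":"array","items":{"type":"number"}},"newtons":{"type":"number"}},"required":["twist","offset","grip"]}

```bash
mkdir -p pics
cat > h.py <<'E'
import numpy as np, cv2
from cell import manip
names=["module_red","module_yellow","module_blue","module_green","module_black","chassis"]
def ray(p,uv,fish=False):
    f=p["frame"].shape[0]/2/np.tan(np.radians(p["vfov"])/2)
    d=np.array([uv[0]-p["cx"],uv[1]-p["cy"]],float)
    if fish:
        r=np.hypot(*d); a=r/f; v=np.array([*(d/max(r,1e-9)*np.sin(a)),np.cos(a)])
    else: v=np.array([*(d/f),1.])
    R=np.array(p["R"]); return -R.T@np.array(p["t"]), R.T@v
def onplane(p,uv,z,fish=False):
    c,d=ray(p,uv,fish); return c+d*(z-c[2])/d[2]
def proj(p,X):
    f=p["frame"].shape[0]/2/np.tan(np.radians(p["vfov"])/2)
    c=np.array(p["R"])@np.array(X)+np.array(p["t"]); return c[:2]/c[2]*f+[p["cx"],p["cy"]]
E
python3 - <<'E'
from h import *
np.set_printoptions(precision=4,suppress=True)
s=manip.state();print(s["position"],s["eef_rot"],s["t"],s["gripper_width"])
ps={n:manip.get_image(n) for n in("top","scene")}
for n,p in ps.items():
    cv2.imwrite(f"pics/{n}0.png",p["frame"]); print(n,-np.array(p["R"]).T@np.array(p["t"]),p["vfov"])
    for m in names:
        r=manip.outline_of(m,p)
        for q in r[:2]:
            print(m,round(q["conf"],2),np.array(q["position"]),q["region"].sum(),onplane(p,q["position"],.05))
E
```

```text
[ 0.2415 -0.5762  0.236 ] [[ 0.9223  0.3865 -0.0003]
 [ 0.3865 -0.9223  0.0011]
 [ 0.0001 -0.0011 -1.    ]] 0.0 0.09507707493473828
top [0.507  0.0018 0.7098] 48.62397183300251
module_red 0.47 [148.6 247.2] 902 [0.5027 0.1854 0.05  ]
module_yellow 0.59 [149.1 249.5] 794 [0.4995 0.1846 0.05  ]
module_blue 0.64 [169.1 176.5] 799 [0.6043 0.1601 0.05  ]
module_green 0.97 [154.4 211.4] 806 [0.5537 0.1792 0.05  ]
module_black 0.96 [396.9 311.8] 950 [ 0.4199 -0.1665  0.05  ]
chassis 0.73 [386.2 235.8] 11492 [ 0.5261 -0.1509  0.05  ]
chassis 0.63 [158.9 243.4] 918 [0.5084 0.171  0.05  ]
scene [0.9091 0.3326 0.8064] 47.06607581947354
module_red 0.66 [400.7 248.2] 768 [0.4526 0.193  0.05  ]
module_yellow 0.59 [381.2 262.6] 789 [0.5005 0.1867 0.05  ]
module_blue 0.84 [333.5 291.5] 809 [0.6017 0.1648 0.05  ]
module_green 0.85 [357.2 280.3] 806 [0.5569 0.1794 0.05  ]
module_black 0.79 [274.2 131.4] 646 [ 0.42   -0.1662  0.05  ]
chassis 0.71 [275.1 130.3] 641 [ 0.4165 -0.1671  0.05  ]
chassis 0.69 [364.4 298. ] 349 [0.5732 0.2091 0.05  ]
```

View pics/top0.png

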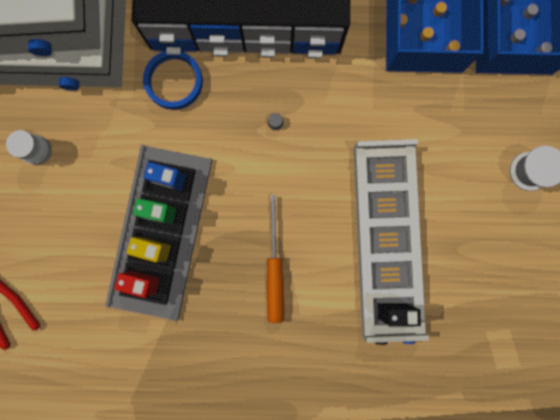

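View pics/scene0.png

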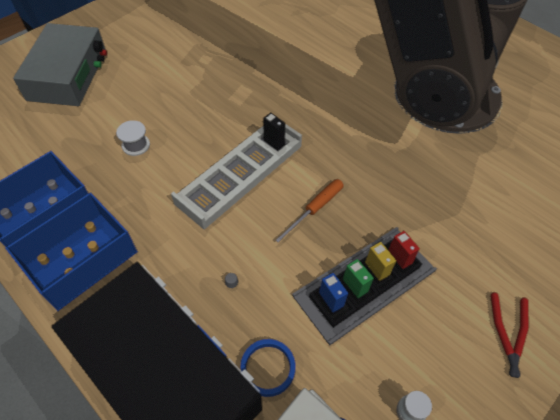

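The row runs from the robot as red (top image 137,286), yellow (149,250), green (155,211), blue (165,176). Black (400,316) is in the nearest bay, so the free bay floors are at about (390,274), (388,240), (387,205) and (386,171). Targets are red → +104, yellow → +52, green → 0 and blue → −52. Next I'll refine these positions.

```bash
cat >> h.py <<'E'
HUE={"red":[(0,6),(174,180)],"yellow":[(20,32)],"green":[(50,85)],"blue":[(105,125)]}
def cmask(p,c,box):
    h=cv2.cvtColor(p["frame"],cv2.COLOR_BGR2HSV); m=np.zeros(h.shape[:2],np.uint8)
    for a,b in HUE[c]: m|=cv2.inRange(h,(a,150,50),(b,255,255))
    k=np.zeros_like(m); u,v=map(int,box); k[v-25:v+25,u-28:u+28]=1
    m=m*k; n,l,st,_=cv2.connectedComponentsWithStats(m)
    b=(l==1+np.argmax(st[1:,4])).astype(np.uint8)
    pts=np.argwhere(b)[:,::-1].astype(np.int32); return cv2.convexHull(pts)
def hullbox(p,x,y,a,z0,z1,fw=.024,fl=.044):
    c,s=np.cos(a),np.sin(a)
    P=[proj(p,[x+c*i-s*j,y+s*i+c*j,z]) for i in(-fw/2,fw/2) for j in(-fl/2,fl/2) for z in(z0,z1)]
    return cv2.convexHull(np.array(P,np.float32))
E
python3 - <<'E'
from h import *
from scipy.optimize import minimize
np.set_printoptions(precision=4,suppress=True)
T=manip.get_image("top");S=manip.get_image("scene")
G={"red":((137,286),(404,249),(.45,.19)),"yellow":((149,250),(381,262),(.5,.187)),"green":((155,211),(358,280),(.555,.179)),"blue":((165,176),(333,291),(.602,.165))}
M={}
for c,(a,b,g) in G.items():
    H=[(p,cmask(p,c,q).astype(np.float32)) for p,q in((T,a),(S,b))]
    def cost(v):
        e=0
        for p,h in H:
            k=hullbox(p,v[0],v[1],v[2]*5,.011+abs(v[3]),.081); i=cv2.intersectConvexConvex(h,k)[0]
            e+=1-i/(cv2.contourArea(h)+cv2.contourArea(k)-i)
        return e
    r=min((minimize(cost,[*g,a0/5,.015],method="Nelder-Mead",options=dict(initial_simplex=np.array([*g,a0/5,.015])+np.vstack([np.zeros(4),np.diag([.015,.015,.03,.006])]),xatol=1e-5,maxiter=800)) for a0 in(-.3,-.1,.1)),key=lambda r:r.fun)
    print(c,r.x[:2],"yaw",np.degrees(r.x[2]*5),"foot",r.x[3],r.fun)
    M[c]=r.x[:2]
P=np.array([M[c] for c in("red","yellow","green","blue")]);d=P[3]-P[0]
print("row yaw",np.degrees(np.arctan2(d[1],d[0])),"len",np.hypot(*d))
# brass strips
for nm,p,bays in(("top",T,[(390,274),(388,240),(387,205),(386,171)]),):
    h=cv2.cvtColor(p["frame"],cv2.COLOR_BGR2HSV)
    Q=[]
    for u,v in bays:
        w=cv2.inRange(h[v-11:v+12,u-15:u+16],(8,90,90),(28,255,255)); yy,xx=np.nonzero(w)
        q=((xx.min()+xx.max())/2+u-15,(yy.min()+yy.max())/2+v-11); Q.append(onplane(p,q,.012)); print(len(xx),q,Q[-1])
    Q=np.array(Q);d=Q[3]-Q[0];print("chassis yaw",np.degrees(np.arctan2(d[1],d[0])),np.hypot(*d))
r=manip.outline_of("module_black",T)[0]; 
cr=np.hstack([cv2.resize(T["frame"][140:325,100:220],None,fx=3.2,fy=3.2,interpolation=2),cv2.resize(T["frame"][135:320,345:450],None,fx=3.2,fy=3.2,interpolation=2)]);cv2.imwrite("pics/c1.png",cr)
E
```

```text
red [0.4513 0.1989] yaw -12.555375092534682 foot 0.017041548923333722 0.19613521049120664
yellow [0.5    0.1838] yaw -14.27048331025559 foot 0.013587417240111546 0.15204696073832713
green [0.5541 0.1765] yaw -10.414919137857316 foot 0.028993882811669692 0.6032916467371586
blue [0.6048 0.1658] yaw -14.925786562216697 foot 0.017482854368753638 0.14554381675200767
row yaw -12.161071808710174 len 0.15704248066441576
192 (np.float64(390.0), np.float64(274.0)) [ 0.4704 -0.1657  0.012 ]
187 (np.float64(388.0), np.float64(239.5)) [ 0.5217 -0.1624  0.012 ]
186 (np.float64(386.5), np.float64(205.0)) [ 0.5735 -0.1599  0.012 ]
192 (np.float64(384.5), np.float64(170.5)) [ 0.6259 -0.1566  0.012 ]Traceback (most recent call last):
  File "<stdin>", line 27, in <module>
TypeError: return arrays must be of ArrayType
```

Request:
{"fn": "carry_out", "kwargs": {"twist": [[0,0,0],[0,0,0],[0,0,0],[0,0,0],[0,0,0],[0,0,0],[0,0,0],[0,0,0]], "offset": [[0.128,-0.082,0],[0.128,-0.082,0],[0.128,-0.082,0],[0.128,-0.082,0],[0.128,-0.082,0],[0.128,-0.082,0],[0.128,-0.082,0],[0.128,-0.082,0]], "grip": [1,1,1,1,1,1,1,1], "newtons": 25}}

```text
t: 1.47
position: [0.415, -0.3247, 0.2369]
eef_rot: [[0.922, 0.386, 0.0], [0.386, -0.922, -0.0], [0.0, 0.0, -1.0]]
wrist_force: [-0.0, -0.4, 0.1]
gripper_width: 0.0951
grasp_force: 0.0
```

Request:
{"fn": "carry_out", "kwargs": {"twist": [[0,0,0.117],[0,0,0.117],[0,0,0.117],[0,0,0.117],[0,0,0.117],[0,0,0],[0,0,0]], "offset": [[0,0,0],[0,0,0],[0,0,0],[0,0,0],[0,0,0],[0,0,0],[0,0,0]], "grip": [1,1,1,1,1,1,1]}}

```text
t: 2.05
position: [0.4143, -0.3263, 0.2367]
eef_rot: [[0.978, -0.21, 0.0], [-0.21, -0.978, -0.0], [0.0, 0.0, -1.0]]
wrist_force: [-0.1, 0.2, -0.1]
gripper_width: 0.0949
grasp_force: 0.0
```

```bash
cat >> h.py <<'E'
ROW=np.radians(-12.3); CH=np.radians(3.35)
TR={"red":(.4513,.1989),"yellow":(.500,.1838),"green":(.5541,.1765),"blue":(.6048,.1658)}
BAY={"red":(.6259,-.1565),"yellow":(.5738,-.1596),"green":(.5219,-.1626),"blue":(.4704,-.1657)}
def plan(x,y,z):
    s=manip.state();R=np.array(s["eef_rot"]);d=R.T@(np.array([x,y,z])-s["position"])/.25
    print("scaled",d.round(3),"min rows",np.ceil(np.linalg.norm(d)*.25/.0405),"yaw",np.degrees(np.arctan2(R[1,0],R[0,0])).round(2),"tilt",R[:2,2].round(4),"pos",np.round(s["position"],4),"t",s["t"])
E
python3 -c "
from h import *
plan(*TR['red'],.20)"
```

```text
scaled [-0.297 -2.085  0.146] min rows 14.0 yaw -12.14 tilt [ 0.0001 -0.0002] pos [ 0.4143 -0.3263  0.2367] t 2.05
```

Request:
{"fn": "carry_out", "kwargs": {"twist": [[0,0,0],[0,0,0],[0,0,0],[0,0,0],[0,0,0],[0,0,0],[0,0,0],[0,0,0]], "offset": [[-0.02,-0.139,0.01],[-0.02,-0.139,0.01],[-0.02,-0.139,0.01],[-0.02,-0.139,0.01],[-0.02,-0.139,0.01],[-0.02,-0.139,0.01],[-0.02,-0.139,0.01],[-0.02,-0.139,0.01]], "grip": [1,1,1,1,1,1,1,1]}}

```text
t: 2.72
position: [0.4346, -0.0446, 0.2167]
eef_rot: [[0.978, -0.21, 0.001], [-0.21, -0.978, -0.0], [0.001, 0.0, -1.0]]
wrist_force: [0.7, -1.1, 0.8]
gripper_width: 0.0949
grasp_force: 0.0
```

Request:
{"fn": "carry_out", "kwargs": {"twist": [[0,0,0],[0,0,0],[0,0,0],[0,0,0],[0,0,0],[0,0,0],[0,0,0],[0,0,0]], "offset": [[-0.02,-0.139,0.01],[-0.02,-0.139,0.01],[-0.02,-0.139,0.01],[-0.02,-0.139,0.01],[-0.02,-0.139,0.01],[-0.02,-0.139,0.01],[-0.02,-0.139,0.01],[0,0,0]], "grip": [1,1,1,1,1,1,1,1]}}

```text
t: 3.38
position: [0.4527, 0.2034, 0.1988]
eef_rot: [[0.979, -0.206, 0.001], [-0.206, -0.979, 0.001], [0.0, -0.001, -1.0]]
wrist_force: [0.0, -0.4, -0.5]
gripper_width: 0.0951
grasp_force: 0.0
```

```bash
python3 -c "
from h import *
plan(*TR['red'],.058)
p=manip.get_image('wrist')
np.set_printoptions(precision=4,suppress=True)
for c in TR:
    r=manip.search_frame('module_'+c,p)
    for q in r[:2]: print(c,round(q['conf'],2),np.array(q['position']),onplane(p,q['position'],.081,True))
cv2.imwrite('pics/w1.png',p['frame'])"
```

```text
scaled [-0.002  0.019  0.563] min rows 4.0 yaw -11.9 tilt [0.0005 0.0008] pos [0.4527 0.2034 0.1988] t 3.3833
red 0.66 [285.9 202.7] [0.4587 0.1985 0.081 ]
yellow 0.7 [293.  150.2] [0.5011 0.1838 0.081 ]
green 0.63 [291.6  86.7] [0.5523 0.1744 0.081 ]
green 0.56 [277.8 102.5] [0.5419 0.1879 0.081 ]
blue 0.67 [290.9  33. ] [0.5968 0.1655 0.081 ]
blue 0.38 [295.6 152.7] [0.4987 0.1821 0.081 ]
```

View pics/w1.png

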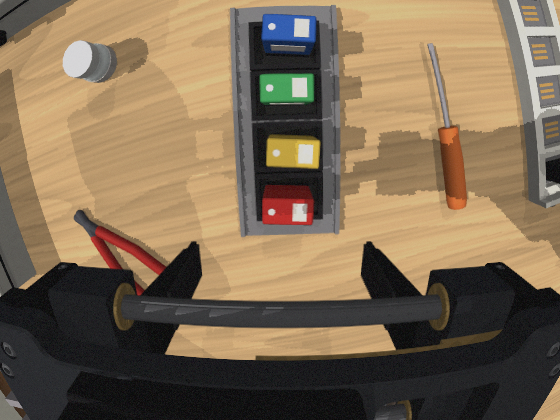

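Red's top face centre is at about (288,210) in the wrist view, which agrees with the fit. The tool is over it.

Request:
{"fn": "carry_out", "kwargs": {"twist": [[0,0,0],[0,0,0],[0,0,0],[0,0,0],[0,0,0],[0,0,0],[0,0,0],[0,0,0]], "offset": [[0,0.019,0.02],[0,0,0.1],[0,0,0.12],[0,0,0.12],[0,0,0.1],[0,0,0.06],[0,0,0.043],[0,0,0]], "grip": [1,1,1,1,1,1,1,1]}}

```text
t: 4.3
position: [0.4508, 0.1928, 0.0564]
eef_rot: [[0.977, -0.215, -0.003], [-0.215, -0.977, -0.001], [-0.003, 0.002, -1.0]]
wrist_force: [0.0, -0.5, -0.1]
gripper_width: 0.0954
grasp_force: 0.0
```

Request:
{"fn": "carry_out", "kwargs": {"twist": [[0,0,0],[0,0,0],[0,0,0],[0,0,0],[0,0,0],[0,0,0],[0,0,0],[0,0,0]], "offset": [[0,0,0],[0,0,0],[0,0,0],[0,0,0],[0,0,0],[0,0,0],[0,0,0],[0,0,0]], "grip": [0.4,0.4,0.4,0.4,0.4,0.4,0.4,0.4], "newtons": 25}}

```text
t: 4.97
position: [0.4517, 0.1944, 0.0585]
eef_rot: [[0.977, -0.214, 0.0], [-0.214, -0.977, 0.0], [0.0, -0.0, -1.0]]
wrist_force: [1.0, 1.4, 1.2]
gripper_width: 0.0472
grasp_force: 0.7
```

Request:
{"fn": "carry_out", "kwargs": {"twist": [[0,0,0],[0,0,0],[0,0,0],[0,0,0],[0,0,0],[0,0,0]], "offset": [[0,0,0],[0,0,0],[0,0,0],[0,0,0],[0,0,0],[0,0,0]], "grip": [0.3,0.3,0.3,0.3,0.3,0.3], "newtons": 25}}

```text
t: 5.47
position: [0.4518, 0.1944, 0.0585]
eef_rot: [[0.977, -0.214, 0.0], [-0.214, -0.977, 0.0], [0.0, -0.0, -1.0]]
wrist_force: [0.7, 3.0, 6.1]
gripper_width: 0.044
grasp_force: 25.0
```

```bash
python3 -c "
from h import *
plan(*BAY['red'],.18)"
```

```text
scaled [ 0.981  1.222 -0.486] min rows 11.0 yaw -12.37 tilt [0.0004 0.0001] pos [0.4518 0.1944 0.0585] t 5.4667
```

Request:
{"fn": "carry_out", "kwargs": {"twist": [[0,0,0],[0,0,0],[0,0,0],[0,0,0],[0,0,-0.088],[0,0,-0.087],[0,0,-0.087],[0,0,0]], "offset": [[0,0,-0.03],[0,0,-0.1],[0,0,-0.12],[0,0,-0.12],[0,0,-0.116],[0,0,0],[0,0,0],[0,0,0]], "grip": [0.3,0.3,0.3,0.3,0.3,0.3,0.3,0.3]}}

```text
t: 6.13
position: [0.4514, 0.1941, 0.1805]
eef_rot: [[0.998, 0.063, 0.0], [0.063, -0.998, -0.0], [0.0, 0.0, -1.0]]
wrist_force: [-0.1, 0.1, -1.0]
gripper_width: 0.0439
grasp_force: 25.0
```

```bash
python3 -c "
from h import *
plan(*BAY['red'],.18)"
```

```text
scaled [0.609 1.443 0.003] min rows 10.0 yaw 3.59 tilt [ 0.0004 -0.0002] pos [0.4514 0.1941 0.1805] t 6.1333
```

Request:
{"fn": "carry_out", "kwargs": {"twist": [[0,0,0],[0,0,0],[0,0,0],[0,0,0],[0,0,0],[0,0,0],[0,0,0],[0,0,0]], "offset": [[0.03,0.06,0],[0.055,0.131,0],[0.055,0.131,0],[0.055,0.131,0],[0.055,0.131,0],[0.055,0.131,0],[0.055,0.131,0],[0.055,0.131,0]], "grip": [0.3,0.3,0.3,0.3,0.3,0.3,0.3,0.3]}}

```text
t: 6.8
position: [0.5695, -0.0453, 0.1795]
eef_rot: [[0.998, 0.055, -0.002], [0.055, -0.998, 0.0], [-0.002, -0.0, -1.0]]
wrist_force: [0.8, 0.4, -1.6]
gripper_width: 0.044
grasp_force: 25.0
```

Request:
{"fn": "carry_out", "kwargs": {"twist": [[0,0,0],[0,0,0],[0,0,0],[0,0,0],[0,0,0],[0,0,0],[0,0,0],[0,0,0]], "offset": [[0.055,0.131,0],[0.055,0.131,0],[0.055,0.131,0],[0.029,0.073,0],[0,0,0],[0,0,0],[0,0,0],[0,0,0]], "grip": [0.3,0.3,0.3,0.3,0.3,0.3,0.3,0.3]}}

```text
t: 7.47
position: [0.6242, -0.1558, 0.1798]
eef_rot: [[0.998, 0.058, -0.001], [0.058, -0.998, 0.0], [-0.001, -0.0, -1.0]]
wrist_force: [0.6, -0.1, -0.8]
gripper_width: 0.0436
grasp_force: 25.0
```

```bash
python3 -c "
from h import *
plan(*BAY['red'],.0595)
p=manip.get_image('wrist');cv2.imwrite('pics/w2.png',p['frame'])"
```

```text
scaled [0.007 0.003 0.481] min rows 3.0 yaw 3.35 tilt [-0.0009  0.0003] pos [ 0.6242 -0.1558  0.1798] t 7.4667
```

View pics/w2.png

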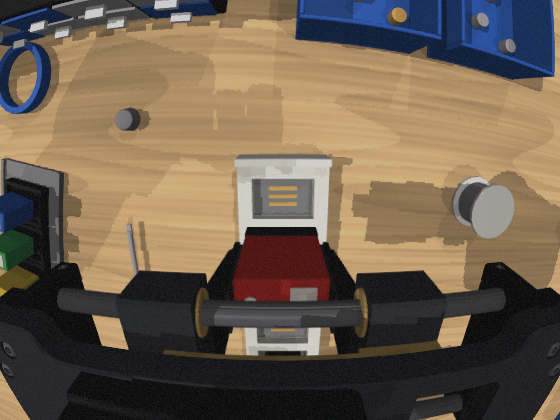

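Red hangs held and square. The far bay's brass strips show at about (283,195). I'll check their position from this camera.

```bash
python3 -c "
from h import *
p=manip.get_image('wrist')
print(onplane(p,(283,195.5),.012,True), onplane(p,(283,157),.038,True), -np.array(p['R']).T@np.array(p['t']))
T=manip.get_image('top');print(onplane(T,(384.5,170.5),.012),onplane(T,(386,143),.038))
cr=cv2.resize(T['frame'][120:350,330:470],None,fx=2.5,fy=2.5,interpolation=2);cv2.imwrite('pics/t2.png',cr)"
```

```text
[ 0.62513857 -0.15684077  0.012     ] [ 0.66710649 -0.15412055  0.038     ] [ 0.70369804 -0.14996529  0.32781933]
[ 0.62587432 -0.15659823  0.012     ] [ 0.66208695 -0.15265436  0.038     ]
```

View pics/t2.png

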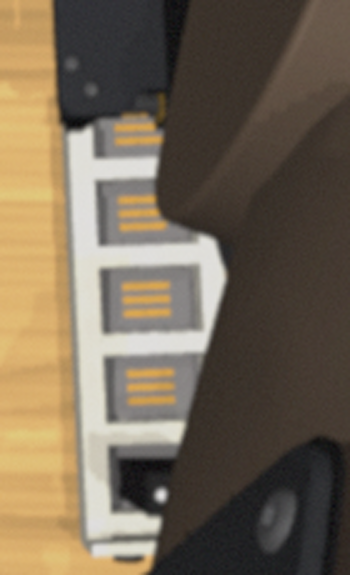

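Both cameras agree on the bay at (0.6255, −0.157). Lowering now.

Request:
{"fn": "carry_out", "kwargs": {"twist": [[0,0,0],[0,0,0],[0,0,0],[0,0,0],[0,0,0],[0,0,0],[0,0,0],[0,0,0]], "offset": [[0.005,0.003,0.03],[0,0,0.1],[0,0,0.12],[0,0,0.1],[0,0,0.07],[0,0,0.03],[0,0,0.015],[0,0,0]], "grip": [0.3,0.3,0.3,0.3,0.3,0.3,0.3,0.3]}}

```text
t: 8.28
position: [0.6261, -0.1575, 0.0633]
eef_rot: [[0.998, 0.059, -0.0], [0.059, -0.998, 0.0], [-0.0, -0.0, -1.0]]
wrist_force: [-0.6, -0.4, -1.4]
gripper_width: 0.0435
grasp_force: 25.0
```

Request:
{"fn": "carry_out", "kwargs": {"twist": [[0,0,0],[0,0,0],[0,0,0],[0,0,0],[0,0,0]], "offset": [[0,0,0],[0,0,0.004],[0,0,0.004],[0,0,0.004],[0,0,0]], "grip": [0.3,0.3,0.3,0.3,0.3]}}

```text
t: 8.7
position: [0.6261, -0.1576, 0.0609]
eef_rot: [[0.998, 0.058, 0.0], [0.058, -0.998, -0.0], [0.0, 0.0, -1.0]]
wrist_force: [0.2, -0.5, -0.9]
gripper_width: 0.0438
grasp_force: 25.0
```

Request:
{"fn": "carry_out", "kwargs": {"twist": [[0,0,0],[0,0,0],[0,0,0],[0,0,0]], "offset": [[0,0,0.004],[0,0,0.002],[0,0,0],[0,0,0]], "grip": [0.3,0.3,0.3,0.3]}}

```text
t: 9.03
position: [0.6261, -0.1576, 0.0595]
eef_rot: [[0.998, 0.059, 0.0], [0.059, -0.998, -0.0], [0.0, 0.0, -1.0]]
wrist_force: [-1.5, 0.2, 3.8]
gripper_width: 0.0442
grasp_force: 25.0
```

Contact. Release, then rise.

Request:
{"fn": "carry_out", "kwargs": {"twist": [[0,0,0],[0,0,0],[0,0,0],[0,0,0],[0,0,0],[0,0,0],[0,0,0],[0,0,0]], "offset": [[0,0,0],[0,0,0],[0,0,0],[0,0,0],[0,0,0],[0,0,0],[0,0,0],[0,0,0]], "grip": [0.52,0.6,0.75,0.9,0.9,0.9,0.9,0.9]}}

```text
t: 9.7
position: [0.626, -0.1576, 0.0591]
eef_rot: [[0.998, 0.058, -0.0], [0.058, -0.998, -0.0], [-0.0, 0.0, -1.0]]
wrist_force: [-0.1, 0.4, -0.2]
gripper_width: 0.0847
grasp_force: 0.0
```

Request:
{"fn": "carry_out", "kwargs": {"twist": [[0,0,0],[0,0,0],[0,0,0],[0,0,0],[0,0,0],[0,0,0.088],[0,0,0.087],[0,0,0.087]], "offset": [[0,0,-0.03],[0,0,-0.08],[0,0,-0.12],[0,0,-0.12],[0,0,-0.12],[0,0,0],[0,0,0],[0,0,0]], "grip": [0.9,0.9,0.9,0.9,0.9,0.9,0.9,0.9]}}

```text
t: 10.37
position: [0.6261, -0.1576, 0.1781]
eef_rot: [[0.976, -0.218, 0.002], [-0.218, -0.976, -0.001], [0.002, 0.0, -1.0]]
wrist_force: [0.2, -0.2, -0.3]
gripper_width: 0.0859
grasp_force: 0.0
```

```bash
python3 -c "
from h import *
plan(*TR['yellow'],.18)"
```

```text
scaled [-0.791 -1.222 -0.009] min rows 9.0 yaw -12.62 tilt [ 0.0016 -0.0007] pos [ 0.6261 -0.1576  0.1781] t 10.3667
```

Request:
{"fn": "carry_out", "kwargs": {"twist": [[0,0,0],[0,0,0],[0,0,0],[0,0,0],[0,0,0],[0,0,0],[0,0,0],[0,0,0]], "offset": [[-0.079,-0.122,0],[-0.079,-0.122,0],[-0.079,-0.122,0],[-0.079,-0.122,0],[-0.079,-0.122,0],[-0.079,-0.122,0],[-0.079,-0.122,0],[-0.079,-0.122,0]], "grip": [0.9,0.9,0.9,0.9,0.9,0.9,0.9,0.9]}}

```text
t: 11.03
position: [0.5231, 0.1161, 0.1773]
eef_rot: [[0.977, -0.214, 0.001], [-0.214, -0.977, 0.0], [0.001, -0.0, -1.0]]
wrist_force: [1.2, 0.3, 0.2]
gripper_width: 0.0855
grasp_force: 0.0
```

Request:
{"fn": "carry_out", "kwargs": {"twist": [[0,0,0],[0,0,0],[0,0,0],[0,0,0],[0,0,0],[0,0,0]], "offset": [[-0.079,-0.122,0],[-0.079,-0.122,0],[0,0,0],[0,0,0],[0,0,0],[0,0,0]], "grip": [0.9,0.9,0.9,0.9,0.9,0.9]}}

```text
t: 11.53
position: [0.4989, 0.1818, 0.1768]
eef_rot: [[0.977, -0.215, 0.0], [-0.215, -0.977, -0.0], [0.0, 0.0, -1.0]]
wrist_force: [-0.5, 0.2, -0.7]
gripper_width: 0.0855
grasp_force: 0.0
```

```bash
python3 -c "
from h import *
plan(*TR['yellow'],.0585)
p=manip.get_image('wrist');cv2.imwrite('pics/w3.png',p['frame'])
for c in TR:
    for q in manip.search_frame('module_'+c,p)[:1]: print(c,round(q['conf'],2),np.array(q['position']),onplane(p,q['position'],.081,True))
"
```

```text
scaled [ 0.002 -0.009  0.473] min rows 3.0 yaw -12.42 tilt [ 0.0004 -0.0001] pos [0.4989 0.1818 0.1768] t 11.5333
red 0.83 [544.4  39.6] [ 0.61690906 -0.09973431  0.081     ]
yellow 0.73 [280.2 209.8] [0.50604008 0.18132697 0.081     ]
green 0.72 [272.7 149.4] [0.55333805 0.17665193 0.081     ]
blue 0.78 [273.4  84.1] [0.6011764  0.16547958 0.081     ]
```

View pics/w3.png

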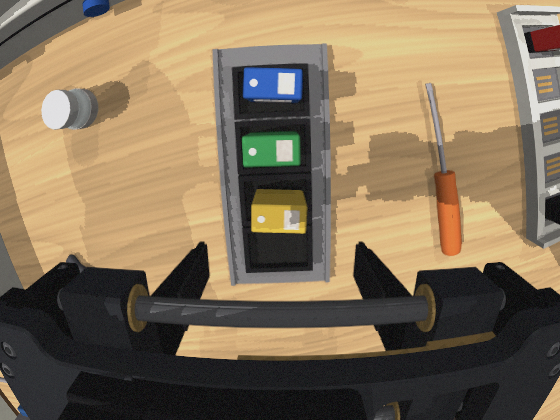

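Yellow's top face centre is about (278,219), which gives x≈0.499, y≈0.182, so the tool is over it.

Request:
{"fn": "carry_out", "kwargs": {"twist": [[0,0,0],[0,0,0],[0,0,0],[0,0,0],[0,0,0],[0,0,0],[0,0,0],[0,0,0]], "offset": [[0.002,-0.004,0.02],[0,0,0.09],[0,0,0.12],[0,0,0.12],[0,0,0.08],[0,0,0.043],[0,0,0],[0,0,0]], "grip": [0.9,0.9,0.9,0.9,0.9,0.9,0.9,0.9]}}

```text
t: 12.45
position: [0.4993, 0.1835, 0.0584]
eef_rot: [[0.977, -0.214, -0.0], [-0.214, -0.977, -0.0], [-0.0, 0.0, -1.0]]
wrist_force: [-0.7, 0.5, 0.2]
gripper_width: 0.0858
grasp_force: 0.0
```

Request:
{"fn": "carry_out", "kwargs": {"twist": [[0,0,0],[0,0,0],[0,0,0],[0,0,0],[0,0,0],[0,0,0],[0,0,0],[0,0,0]], "offset": [[0,0,0],[0,0,0],[0,0,0],[0,0,0],[0,0,0],[0,0,0],[0,0,0],[0,0,0]], "grip": [0.6,0.5,0.4,0.3,0.3,0.3,0.3,0.3]}}

```text
t: 13.12
position: [0.4992, 0.1835, 0.0585]
eef_rot: [[0.977, -0.214, 0.0], [-0.214, -0.977, -0.0], [0.0, 0.0, -1.0]]
wrist_force: [-0.6, 1.1, 1.7]
gripper_width: 0.044
grasp_force: 24.9
```

Request:
{"fn": "carry_out", "kwargs": {"twist": [[0,0,0],[0,0,0],[0,0,0],[0,0,0]], "offset": [[0,0,0],[0,0,0],[0,0,0],[0,0,0]], "grip": [0.3,0.3,0.3,0.3]}}

```text
t: 13.45
position: [0.4992, 0.1835, 0.0585]
eef_rot: [[0.977, -0.214, 0.0], [-0.214, -0.977, -0.0], [0.0, 0.0, -1.0]]
wrist_force: [-1.2, 0.3, 4.8]
gripper_width: 0.0443
grasp_force: 24.9
```

Gripped. Lift and turn.

Request:
{"fn": "carry_out", "kwargs": {"twist": [[0,0,0],[0,0,0],[0,0,0],[0,0,0],[0,0,-0.088],[0,0,-0.087],[0,0,-0.087],[0,0,0]], "offset": [[0,0,-0.03],[0,0,-0.1],[0,0,-0.12],[0,0,-0.12],[0,0,-0.116],[0,0,0],[0,0,0],[0,0,0]], "grip": [0.3,0.3,0.3,0.3,0.3,0.3,0.3,0.3]}}

```text
t: 14.12
position: [0.499, 0.1835, 0.1806]
eef_rot: [[0.998, 0.063, 0.001], [0.063, -0.998, 0.0], [0.001, -0.0, -1.0]]
wrist_force: [-0.7, 0.6, -1.1]
gripper_width: 0.0439
grasp_force: 24.9
```

```bash
python3 -c "
from h import *
plan(*BAY['yellow'],.18)"
```

```text
scaled [0.213 1.388 0.003] min rows 9.0 yaw 3.59 tilt [0.0008 0.0001] pos [0.499  0.1835 0.1806] t 14.1167
```

Request:
{"fn": "carry_out", "kwargs": {"twist": [[0,0,0],[0,0,0],[0,0,0],[0,0,0],[0,0,0],[0,0,0],[0,0,0],[0,0,0]], "offset": [[0.009,0.06,0],[0.0215,0.14,0],[0.0215,0.14,0],[0.0215,0.14,0],[0.0215,0.14,0],[0.0215,0.14,0],[0.0215,0.14,0],[0.0215,0.14,0]], "grip": [0.3,0.3,0.3,0.3,0.3,0.3,0.3,0.3]}}

```text
t: 14.78
position: [0.554, -0.0755, 0.1797]
eef_rot: [[0.998, 0.055, -0.001], [0.055, -0.998, 0.0], [-0.001, -0.0, -1.0]]
wrist_force: [0.6, 0.2, -1.3]
gripper_width: 0.0442
grasp_force: 24.9
```

Request:
{"fn": "carry_out", "kwargs": {"twist": [[0,0,0],[0,0,0],[0,0,0],[0,0,0],[0,0,0],[0,0,0],[0,0,0]], "offset": [[0.0215,0.14,0],[0.0215,0.14,0],[0.0105,0.068,0],[0,0,0],[0,0,0],[0,0,0],[0,0,0]], "grip": [0.3,0.3,0.3,0.3,0.3,0.3,0.3]}}

```text
t: 15.37
position: [0.5724, -0.1584, 0.1799]
eef_rot: [[0.998, 0.059, -0.0], [0.059, -0.998, 0.0], [-0.0, -0.0, -1.0]]
wrist_force: [0.3, 0.2, -1.4]
gripper_width: 0.0443
grasp_force: 24.9
```

```bash
python3 -c "
from h import *
plan(*BAY['yellow'],.0595)
p=manip.get_image('wrist');cv2.imwrite('pics/w4.png',p['frame'])
q=manip.search_frame('module_red',p)[0]; print(q['conf'],q['position'],onplane(p,q['position'],.082,True))"
```

```text
scaled [0.006 0.005 0.481] min rows 3.0 yaw 3.39 tilt [-0.0005  0.0003] pos [ 0.5724 -0.1584  0.1799] t 15.3667
0.72 [285.5, 146.5] [ 0.62877742 -0.15744509  0.082     ]
```

View pics/w4.png

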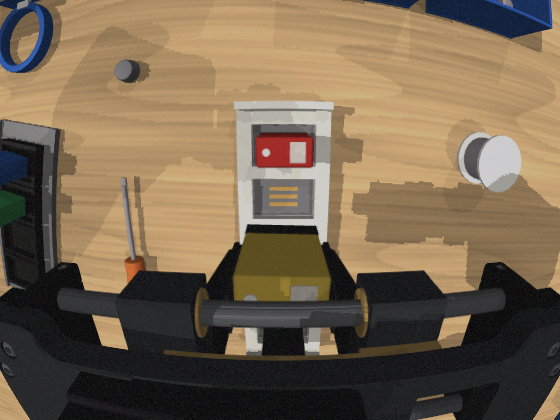

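Red stands upright and square in the far bay, at (285,150). Yellow hangs square over its own bay, strips at (284,196). Lowering yellow.

Request:
{"fn": "carry_out", "kwargs": {"twist": [[0,0,0],[0,0,0],[0,0,0],[0,0,0],[0,0,0],[0,0,0],[0,0,0],[0,0,0]], "offset": [[0.005,0.003,0.03],[0,0,0.1],[0,0,0.12],[0,0,0.1],[0,0,0.07],[0,0,0.03],[0,0,0.018],[0,0,0]], "grip": [0.3,0.3,0.3,0.3,0.3,0.3,0.3,0.3]}}

```text
t: 16.13
position: [0.5739, -0.1602, 0.0624]
eef_rot: [[0.998, 0.059, -0.001], [0.059, -0.998, 0.0], [-0.001, -0.0, -1.0]]
wrist_force: [0.3, 0.9, -0.7]
gripper_width: 0.0443
grasp_force: 24.9
```

Request:
{"fn": "carry_out", "kwargs": {"twist": [[0,0,0],[0,0,0],[0,0,0],[0,0,0],[0,0,0]], "offset": [[0,0,0],[0,0,0.004],[0,0,0.004],[0,0,0.003],[0,0,0]], "grip": [0.3,0.3,0.3,0.3,0.3]}}

```text
t: 16.55
position: [0.574, -0.1605, 0.0604]
eef_rot: [[0.998, 0.058, 0.0], [0.058, -0.998, -0.0], [0.0, 0.0, -1.0]]
wrist_force: [-0.7, -0.5, -1.6]
gripper_width: 0.0443
grasp_force: 24.9
```

Request:
{"fn": "carry_out", "kwargs": {"twist": [[0,0,0],[0,0,0],[0,0,0],[0,0,0]], "offset": [[0,0,0.003],[0,0,0.001],[0,0,0],[0,0,0]], "grip": [0.3,0.3,0.3,0.3]}}

```text
t: 16.88
position: [0.574, -0.1605, 0.0595]
eef_rot: [[0.998, 0.059, 0.0], [0.059, -0.998, -0.0], [0.0, 0.0, -1.0]]
wrist_force: [-1.6, 0.3, 4.6]
gripper_width: 0.0441
grasp_force: 24.9
```

Request:
{"fn": "carry_out", "kwargs": {"twist": [[0,0,0],[0,0,0],[0,0,0],[0,0,0],[0,0,0],[0,0,0],[0,0,0],[0,0,0]], "offset": [[0,0,0],[0,0,0],[0,0,0],[0,0,0],[0,0,0],[0,0,0],[0,0,0],[0,0,0]], "grip": [0.52,0.6,0.75,0.9,0.9,0.9,0.9,0.9]}}

```text
t: 17.55
position: [0.5739, -0.1605, 0.0591]
eef_rot: [[0.998, 0.058, 0.0], [0.058, -0.998, -0.0], [0.0, 0.0, -1.0]]
wrist_force: [0.8, -0.0, -0.8]
gripper_width: 0.0851
grasp_force: 0.0
```

Request:
{"fn": "carry_out", "kwargs": {"twist": [[0,0,0],[0,0,0],[0,0,0],[0,0,0],[0,0,0],[0,0,0.088],[0,0,0.087],[0,0,0.087]], "offset": [[0,0,-0.03],[0,0,-0.08],[0,0,-0.12],[0,0,-0.12],[0,0,-0.12],[0,0,0],[0,0,0],[0,0,0]], "grip": [0.9,0.9,0.9,0.9,0.9,0.9,0.9,0.9]}}

```text
t: 18.22
position: [0.574, -0.1605, 0.178]
eef_rot: [[0.976, -0.218, 0.002], [-0.218, -0.976, -0.001], [0.002, 0.0, -1.0]]
wrist_force: [0.8, 0.2, 0.3]
gripper_width: 0.0855
grasp_force: 0.0
```

```bash
python3 -c "
from h import *
plan(.552,.1745,.178)"
```

```text
scaled [-3.780e-01 -1.288e+00 -1.000e-03] min rows 9.0 yaw -12.62 tilt [ 0.0016 -0.0007] pos [ 0.574  -0.1605  0.178 ] t 18.2167
```

Request:
{"fn": "carry_out", "kwargs": {"twist": [[0,0,0],[0,0,0],[0,0,0],[0,0,0],[0,0,0],[0,0,0],[0,0,0],[0,0,0]], "offset": [[-0.038,-0.129,0],[-0.038,-0.129,0],[-0.038,-0.129,0],[-0.038,-0.129,0],[-0.038,-0.129,0],[-0.038,-0.129,0],[-0.038,-0.129,0],[-0.038,-0.129,0]], "grip": [0.9,0.9,0.9,0.9,0.9,0.9,0.9,0.9]}}

```text
t: 18.88
position: [0.5545, 0.1094, 0.1773]
eef_rot: [[0.977, -0.214, 0.001], [-0.214, -0.977, -0.0], [0.001, -0.0, -1.0]]
wrist_force: [0.6, 0.2, -0.0]
gripper_width: 0.0859
grasp_force: 0.0
```

Request:
{"fn": "carry_out", "kwargs": {"twist": [[0,0,0],[0,0,0],[0,0,0],[0,0,0],[0,0,0],[0,0,0]], "offset": [[-0.038,-0.129,0],[-0.038,-0.129,0],[0,0,0],[0,0,0],[0,0,0],[0,0,0]], "grip": [0.9,0.9,0.9,0.9,0.9,0.9]}}

```text
t: 19.38
position: [0.5503, 0.1739, 0.1768]
eef_rot: [[0.977, -0.215, 0.0], [-0.215, -0.977, -0.0], [0.0, 0.0, -1.0]]
wrist_force: [0.6, 0.3, 0.6]
gripper_width: 0.0854
grasp_force: 0.0
```

```bash
python3 -c "
from h import *
plan(.552,.176,.0585)
p=manip.get_image('wrist');cv2.imwrite('pics/w5.png',p['frame'])
for uv in((270,215),(270,220)): print(onplane(p,uv,.081,True))
for c in ('green','blue'):
    for q in manip.search_frame('module_'+c,p)[:1]: print(c,round(q['conf'],2),np.array(q['position']),onplane(p,q['position'],.081,True))
"
```

```text
scaled [ 0.005 -0.01   0.473] min rows 3.0 yaw -12.43 tilt [ 0.0001 -0.0002] pos [0.5503 0.1739 0.1768] t 19.3833
[0.55494125 0.18226207 0.081     ]
[0.55090898 0.18319148 0.081     ]
green 0.71 [277.8 206.5] [0.56040056 0.17476553 0.081     ]
blue 0.92 [277.3 146.3] [0.60622128 0.16497149 0.081     ]
```

View pics/w5.png

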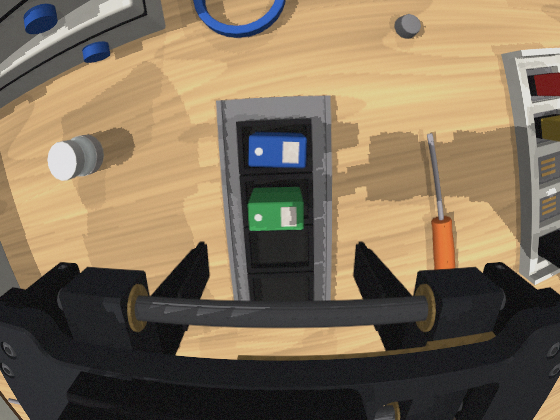

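Green's top face centre is about (276,216), which gives (0.5535, 0.1765). I'll nudge 3 mm while descending.

Request:
{"fn": "carry_out", "kwargs": {"twist": [[0,0,0],[0,0,0],[0,0,0],[0,0,0],[0,0,0],[0,0,0],[0,0,0],[0,0,0]], "offset": [[0.01,-0.01,0.02],[0,0,0.09],[0,0,0.12],[0,0,0.12],[0,0,0.08],[0,0,0.043],[0,0,0],[0,0,0]], "grip": [0.9,0.9,0.9,0.9,0.9,0.9,0.9,0.9]}}

```text
t: 20.2
position: [0.5534, 0.1767, 0.0585]
eef_rot: [[0.977, -0.214, -0.0], [-0.214, -0.977, -0.0], [-0.0, 0.0, -1.0]]
wrist_force: [-0.9, 0.6, 0.3]
gripper_width: 0.0853
grasp_force: 0.0
```

Request:
{"fn": "carry_out", "kwargs": {"twist": [[0,0,0],[0,0,0],[0,0,0],[0,0,0],[0,0,0],[0,0,0],[0,0,0],[0,0,0]], "offset": [[0,0,0],[0,0,0],[0,0,0],[0,0,0],[0,0,0],[0,0,0],[0,0,0],[0,0,0]], "grip": [0.6,0.5,0.4,0.3,0.3,0.3,0.3,0.3]}}

```text
t: 20.87
position: [0.5532, 0.1768, 0.0585]
eef_rot: [[0.977, -0.214, 0.0], [-0.214, -0.977, -0.0], [0.0, -0.0, -1.0]]
wrist_force: [-0.5, 0.7, 3.3]
gripper_width: 0.044
grasp_force: 24.9
```

Request:
{"fn": "carry_out", "kwargs": {"twist": [[0,0,0],[0,0,0],[0,0,0],[0,0,0]], "offset": [[0,0,0],[0,0,0],[0,0,0],[0,0,0]], "grip": [0.3,0.3,0.3,0.3]}}

```text
t: 21.2
position: [0.5532, 0.1769, 0.0585]
eef_rot: [[0.977, -0.214, 0.0], [-0.214, -0.977, 0.0], [0.0, -0.0, -1.0]]
wrist_force: [-0.1, 0.2, 4.8]
gripper_width: 0.0442
grasp_force: 24.9
```

Request:
{"fn": "carry_out", "kwargs": {"twist": [[0,0,0],[0,0,0],[0,0,0],[0,0,0],[0,0,-0.088],[0,0,-0.087],[0,0,-0.087],[0,0,0]], "offset": [[0,0,-0.03],[0,0,-0.1],[0,0,-0.12],[0,0,-0.12],[0,0,-0.116],[0,0,0],[0,0,0],[0,0,0]], "grip": [0.3,0.3,0.3,0.3,0.3,0.3,0.3,0.3]}}

```text
t: 21.87
position: [0.553, 0.1768, 0.1806]
eef_rot: [[0.998, 0.063, 0.001], [0.063, -0.998, -0.0], [0.001, 0.0, -1.0]]
wrist_force: [0.6, -0.7, -0.7]
gripper_width: 0.0436
grasp_force: 24.9
```

Request:
{"fn": "carry_out", "kwargs": {"twist": [[0,0,0],[0,0,0],[0,0,0],[0,0,0],[0,0,0],[0,0,0],[0,0,0],[0,0,0]], "offset": [[-0.009,0.06,0],[-0.0206,0.136,0],[-0.0206,0.136,0],[-0.0206,0.136,0],[-0.0206,0.136,0],[-0.0206,0.136,0],[-0.0206,0.136,0],[-0.0206,0.136,0]], "grip": [0.3,0.3,0.3,0.3,0.3,0.3,0.3,0.3]}}

```text
t: 22.53
position: [0.529, -0.0795, 0.1797]
eef_rot: [[0.998, 0.055, -0.001], [0.055, -0.998, 0.0], [-0.001, -0.0, -1.0]]
wrist_force: [0.7, 0.9, -2.0]
gripper_width: 0.0438
grasp_force: 24.9
```

Request:
{"fn": "carry_out", "kwargs": {"twist": [[0,0,0],[0,0,0],[0,0,0],[0,0,0],[0,0,0],[0,0,0],[0,0,0]], "offset": [[-0.0206,0.136,0],[-0.0206,0.136,0],[-0.0096,0.064,0],[0,0,0],[0,0,0],[0,0,0],[0,0,0]], "grip": [0.3,0.3,0.3,0.3,0.3,0.3,0.3]}}

```text
t: 23.12
position: [0.5219, -0.1615, 0.1798]
eef_rot: [[0.998, 0.059, -0.0], [0.059, -0.998, 0.0], [-0.0, -0.0, -1.0]]
wrist_force: [-0.1, -1.0, -1.1]
gripper_width: 0.0441
grasp_force: 24.9
```

```bash
python3 -c "
from h import *
plan(*BAY['green'],.0595)
p=manip.get_image('wrist');cv2.imwrite('pics/w6.png',p['frame'])"
```

```text
scaled [-0.     0.005  0.481] min rows 3.0 yaw 3.37 tilt [-0.0004  0.0002] pos [ 0.5219 -0.1615  0.1798] t 23.1167
```

View pics/w6.png

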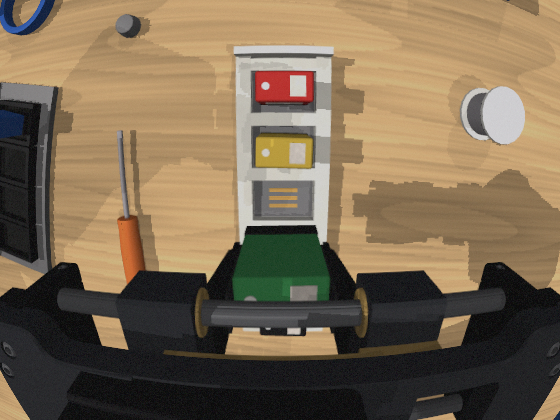

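Red (285,86) and yellow (285,150) stand square. Green hangs over the middle bay, strips at (284,198).

Request:
{"fn": "carry_out", "kwargs": {"twist": [[0,0,0],[0,0,0],[0,0,0],[0,0,0],[0,0,0],[0,0,0],[0,0,0],[0,0,0]], "offset": [[0,0.003,0.03],[0,0,0.1],[0,0,0.12],[0,0,0.1],[0,0,0.07],[0,0,0.03],[0,0,0.018],[0,0,0]], "grip": [0.3,0.3,0.3,0.3,0.3,0.3,0.3,0.3]}}

```text
t: 23.83
position: [0.522, -0.163, 0.0624]
eef_rot: [[0.998, 0.059, -0.001], [0.059, -0.998, 0.0], [-0.001, -0.0, -1.0]]
wrist_force: [0.7, -0.3, -1.7]
gripper_width: 0.0439
grasp_force: 24.9
```

Request:
{"fn": "carry_out", "kwargs": {"twist": [[0,0,0],[0,0,0],[0,0,0],[0,0,0],[0,0,0]], "offset": [[0,0,0],[0,0,0.004],[0,0,0.004],[0,0,0.003],[0,0,0]], "grip": [0.3,0.3,0.3,0.3,0.3]}}

```text
t: 24.25
position: [0.5221, -0.1634, 0.0604]
eef_rot: [[0.998, 0.058, 0.001], [0.058, -0.998, -0.0], [0.001, 0.0, -1.0]]
wrist_force: [-0.3, 0.7, -2.3]
gripper_width: 0.0439
grasp_force: 24.9
```

Request:
{"fn": "carry_out", "kwargs": {"twist": [[0,0,0],[0,0,0],[0,0,0],[0,0,0]], "offset": [[0,0,0.003],[0,0,0.001],[0,0,0],[0,0,0]], "grip": [0.3,0.3,0.3,0.3]}}

```text
t: 24.58
position: [0.5221, -0.1634, 0.0595]
eef_rot: [[0.998, 0.059, 0.0], [0.059, -0.998, -0.0], [0.0, 0.0, -1.0]]
wrist_force: [-1.3, 0.4, 5.4]
gripper_width: 0.0439
grasp_force: 24.9
```

Request:
{"fn": "carry_out", "kwargs": {"twist": [[0,0,0],[0,0,0],[0,0,0],[0,0,0],[0,0,0],[0,0,0],[0,0,0],[0,0,0]], "offset": [[0,0,0],[0,0,0],[0,0,0],[0,0,0],[0,0,0],[0,0,0],[0,0,0],[0,0,0]], "grip": [0.52,0.6,0.75,0.9,0.9,0.9,0.9,0.9]}}

```text
t: 25.25
position: [0.522, -0.1634, 0.0591]
eef_rot: [[0.998, 0.058, 0.0], [0.058, -0.998, -0.0], [0.0, 0.0, -1.0]]
wrist_force: [-0.2, 0.5, 0.6]
gripper_width: 0.0843
grasp_force: 0.0
```

Request:
{"fn": "carry_out", "kwargs": {"twist": [[0,0,0],[0,0,0],[0,0,0],[0,0,0],[0,0,0],[0,0,0.088],[0,0,0.087],[0,0,0.087]], "offset": [[0,0,-0.03],[0,0,-0.08],[0,0,-0.12],[0,0,-0.12],[0,0,-0.12],[0,0,0],[0,0,0],[0,0,0]], "grip": [0.9,0.9,0.9,0.9,0.9,0.9,0.9,0.9]}}

```text
t: 25.92
position: [0.522, -0.1633, 0.1779]
eef_rot: [[0.976, -0.218, 0.001], [-0.218, -0.976, -0.001], [0.002, 0.0, -1.0]]
wrist_force: [0.5, 0.0, -0.3]
gripper_width: 0.0858
grasp_force: 0.0
```

Request:
{"fn": "carry_out", "kwargs": {"twist": [[0,0,0],[0,0,0],[0,0,0],[0,0,0],[0,0,0],[0,0,0],[0,0,0],[0,0,0]], "offset": [[0.004,-0.1355,0],[0.004,-0.1355,0],[0.004,-0.1355,0],[0.004,-0.1355,0],[0.004,-0.1355,0],[0.004,-0.1355,0],[0.004,-0.1355,0],[0.004,-0.1355,0]], "grip": [0.9,0.9,0.9,0.9,0.9,0.9,0.9,0.9]}}

```text
t: 26.58
position: [0.5879, 0.1014, 0.1773]
eef_rot: [[0.977, -0.214, 0.0], [-0.214, -0.977, -0.0], [0.0, -0.0, -1.0]]
wrist_force: [0.7, -0.7, 0.5]
gripper_width: 0.0855
grasp_force: 0.0
```

Request:
{"fn": "carry_out", "kwargs": {"twist": [[0,0,0],[0,0,0],[0,0,0],[0,0,0],[0,0,0],[0,0,0]], "offset": [[0.004,-0.1355,0],[0.004,-0.1355,0],[0,0,0],[0,0,0],[0,0,0],[0,0,0]], "grip": [0.9,0.9,0.9,0.9,0.9,0.9]}}

```text
t: 27.08
position: [0.6041, 0.1645, 0.1769]
eef_rot: [[0.977, -0.215, -0.0], [-0.215, -0.977, -0.0], [-0.0, 0.0, -1.0]]
wrist_force: [0.2, -0.4, -0.5]
gripper_width: 0.0852
grasp_force: 0.0
```

```bash
python3 -c "
from h import *
plan(.603,.1655,.0585)
p=manip.get_image('wrist');cv2.imwrite('pics/w7.png',p['frame'])
for uv in((276,216),(280,216)): print(onplane(p,uv,.081,True))
"
```

```text
scaled [-0.005 -0.003  0.474] min rows 3.0 yaw -12.41 tilt [-0.     -0.0002] pos [0.6041 0.1645 0.1769] t 27.0833
[0.60691157 0.16839206 0.081     ]
[0.60623584 0.16531978 0.081     ]
```

View pics/w7.png

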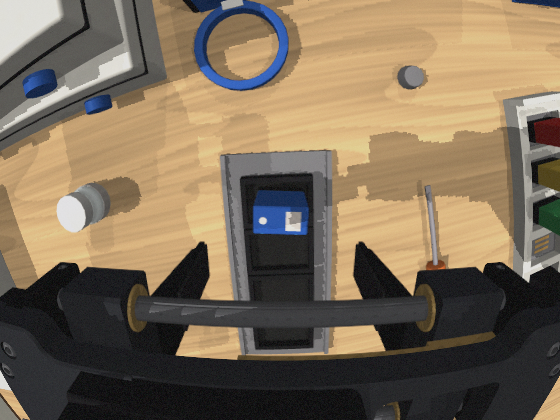

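Blue's top face centre is about (280,220), which gives (0.603, 0.166).

Request:
{"fn": "carry_out", "kwargs": {"twist": [[0,0,0],[0,0,0],[0,0,0],[0,0,0],[0,0,0],[0,0,0],[0,0,0],[0,0,0]], "offset": [[-0.005,-0.003,0.02],[0,0,0.09],[0,0,0.12],[0,0,0.12],[0,0,0.08],[0,0,0.043],[0,0,0],[0,0,0]], "grip": [0.9,0.9,0.9,0.9,0.9,0.9,0.9,0.9]}}

```text
t: 27.8
position: [0.6034, 0.1661, 0.0586]
eef_rot: [[0.977, -0.215, -0.0], [-0.215, -0.977, -0.0], [-0.0, 0.0, -1.0]]
wrist_force: [0.3, -0.3, -0.2]
gripper_width: 0.0857
grasp_force: 0.0
```

Request:
{"fn": "carry_out", "kwargs": {"twist": [[0,0,0],[0,0,0],[0,0,0],[0,0,0],[0,0,0],[0,0,0],[0,0,0],[0,0,0]], "offset": [[0,0,0],[0,0,0],[0,0,0],[0,0,0],[0,0,0],[0,0,0],[0,0,0],[0,0,0]], "grip": [0.6,0.5,0.4,0.3,0.3,0.3,0.3,0.3]}}

```text
t: 28.47
position: [0.6033, 0.1664, 0.0585]
eef_rot: [[0.977, -0.214, 0.0], [-0.214, -0.977, -0.0], [0.0, 0.0, -1.0]]
wrist_force: [-0.3, -1.2, 1.5]
gripper_width: 0.044
grasp_force: 24.8
```

Request:
{"fn": "carry_out", "kwargs": {"twist": [[0,0,0],[0,0,0],[0,0,0],[0,0,0]], "offset": [[0,0,0],[0,0,0],[0,0,0],[0,0,0]], "grip": [0.3,0.3,0.3,0.3]}}

```text
t: 28.8
position: [0.6033, 0.1664, 0.0585]
eef_rot: [[0.977, -0.214, 0.0], [-0.214, -0.977, -0.0], [0.0, 0.0, -1.0]]
wrist_force: [-0.4, -0.7, 3.9]
gripper_width: 0.0446
grasp_force: 24.8
```

Request:
{"fn": "carry_out", "kwargs": {"twist": [[0,0,0],[0,0,0],[0,0,0],[0,0,0],[0,0,-0.088],[0,0,-0.087],[0,0,-0.087],[0,0,0]], "offset": [[0,0,-0.03],[0,0,-0.1],[0,0,-0.12],[0,0,-0.12],[0,0,-0.116],[0,0,0],[0,0,0],[0,0,0]], "grip": [0.3,0.3,0.3,0.3,0.3,0.3,0.3,0.3]}}

```text
t: 29.47
position: [0.6032, 0.1664, 0.1807]
eef_rot: [[0.998, 0.063, 0.001], [0.063, -0.998, 0.0], [0.001, -0.0, -1.0]]
wrist_force: [-0.6, 0.4, -1.1]
gripper_width: 0.0443
grasp_force: 24.8
```

Request:
{"fn": "carry_out", "kwargs": {"twist": [[0,0,0],[0,0,0],[0,0,0],[0,0,0],[0,0,0],[0,0,0],[0,0,0],[0,0,0]], "offset": [[-0.028,0.06,0],[-0.061,0.13,0],[-0.061,0.13,0],[-0.061,0.13,0],[-0.061,0.13,0],[-0.061,0.13,0],[-0.061,0.13,0],[-0.061,0.13,0]], "grip": [0.3,0.3,0.3,0.3,0.3,0.3,0.3,0.3]}}

```text
t: 30.13
position: [0.5029, -0.0837, 0.1798]
eef_rot: [[0.998, 0.055, -0.0], [0.055, -0.998, 0.0], [-0.0, -0.0, -1.0]]
wrist_force: [1.0, -0.3, 0.0]
gripper_width: 0.0442
grasp_force: 24.8
```

Request:
{"fn": "carry_out", "kwargs": {"twist": [[0,0,0],[0,0,0],[0,0,0],[0,0,0],[0,0,0],[0,0,0],[0,0,0]], "offset": [[-0.061,0.13,0],[-0.061,0.13,0],[-0.031,0.065,0],[0,0,0],[0,0,0],[0,0,0],[0,0,0]], "grip": [0.3,0.3,0.3,0.3,0.3,0.3,0.3]}}

```text
t: 30.72
position: [0.4707, -0.1647, 0.1798]
eef_rot: [[0.998, 0.059, -0.0], [0.059, -0.998, 0.0], [-0.0, -0.0, -1.0]]
wrist_force: [0.7, 0.3, -1.9]
gripper_width: 0.0443
grasp_force: 24.8
```

```bash
python3 -c "
from h import *
plan(*BAY['blue'],.0595)
p=manip.get_image('wrist');cv2.imwrite('pics/w8.png',p['frame'])"
```

```text
scaled [-0.001  0.004  0.481] min rows 3.0 yaw 3.36 tilt [-0.0002  0.0002] pos [ 0.4707 -0.1647  0.1798] t 30.7167
```

View pics/w8.png

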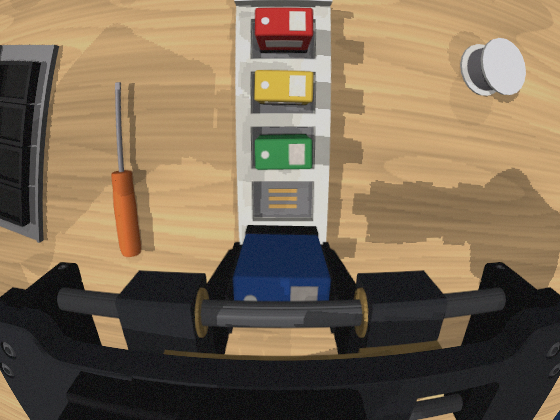

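Red, yellow and green stand square. Blue hangs over the last free bay, strips at (283,199), clear of black.

Request:
{"fn": "carry_out", "kwargs": {"twist": [[0,0,0],[0,0,0],[0,0,0],[0,0,0],[0,0,0],[0,0,0],[0,0,0],[0,0,0]], "offset": [[0,0.002,0.03],[0,0,0.1],[0,0,0.12],[0,0,0.1],[0,0,0.07],[0,0,0.03],[0,0,0.018],[0,0,0]], "grip": [0.3,0.3,0.3,0.3,0.3,0.3,0.3,0.3]}}

```text
t: 31.43
position: [0.4705, -0.1659, 0.0624]
eef_rot: [[0.998, 0.059, -0.001], [0.059, -0.998, 0.0], [-0.001, -0.0, -1.0]]
wrist_force: [-0.5, 0.3, -0.2]
gripper_width: 0.0438
grasp_force: 24.8
```

Request:
{"fn": "carry_out", "kwargs": {"twist": [[0,0,0],[0,0,0],[0,0,0],[0,0,0],[0,0,0]], "offset": [[0,0,0],[0,0,0.004],[0,0,0.004],[0,0,0.003],[0,0,0]], "grip": [0.3,0.3,0.3,0.3,0.3]}}

```text
t: 31.85
position: [0.4706, -0.1663, 0.0604]
eef_rot: [[0.998, 0.058, 0.001], [0.058, -0.998, -0.0], [0.001, 0.0, -1.0]]
wrist_force: [-0.6, -0.6, -1.2]
gripper_width: 0.044
grasp_force: 24.8
```

Request:
{"fn": "carry_out", "kwargs": {"twist": [[0,0,0],[0,0,0],[0,0,0],[0,0,0]], "offset": [[0,0,0.003],[0,0,0.001],[0,0,0],[0,0,0]], "grip": [0.3,0.3,0.3,0.3]}}

```text
t: 32.18
position: [0.4706, -0.1663, 0.0595]
eef_rot: [[0.998, 0.058, 0.0], [0.058, -0.998, -0.0], [0.0, 0.0, -1.0]]
wrist_force: [-0.0, 0.8, 6.1]
gripper_width: 0.0443
grasp_force: 24.8
```

Release, rise, and move aside to y≈+0.1 for a clear view.

Request:
{"fn": "carry_out", "kwargs": {"twist": [[0,0,0],[0,0,0],[0,0,0],[0,0,0],[0,0,0],[0,0,0],[0,0,0],[0,0,0]], "offset": [[0,0,0],[0,0,0],[0,0,0],[0,0,0],[0,0,0],[0,0,0],[0,0,0],[0,0,0]], "grip": [0.52,0.6,0.75,0.9,0.9,0.9,0.9,0.9]}}

```text
t: 32.85
position: [0.4705, -0.1662, 0.0591]
eef_rot: [[0.998, 0.058, -0.0], [0.058, -0.998, -0.0], [-0.0, 0.0, -1.0]]
wrist_force: [-0.1, 0.4, -0.1]
gripper_width: 0.0845
grasp_force: 0.0
```

Request:
{"fn": "carry_out", "kwargs": {"twist": [[0,0,0],[0,0,0],[0,0,0],[0,0,0],[0,0,0],[0,0,0]], "offset": [[0,0,-0.03],[0,0,-0.08],[0,0,-0.12],[0,0,-0.12],[0,0,-0.12],[0,0,0]], "grip": [0.9,0.9,0.9,0.9,0.9,0.9]}}

```text
t: 33.35
position: [0.472, -0.1669, 0.182]
eef_rot: [[0.998, 0.059, 0.007], [0.059, -0.998, -0.004], [0.007, 0.004, -1.0]]
wrist_force: [0.5, 0.0, 0.4]
gripper_width: 0.0856
grasp_force: 0.0
```

Request:
{"fn": "carry_out", "kwargs": {"twist": [[0,0,0],[0,0,0],[0,0,0],[0,0,0],[0,0,0],[0,0,0],[0,0,0],[0,0,0]], "offset": [[0,-0.14,0],[0,-0.14,0],[0,-0.14,0],[0,-0.14,0],[0,-0.14,0],[0,-0.14,0],[0,-0.14,0],[0,-0.1,0]], "grip": [0.9,0.9,0.9,0.9,0.9,0.9,0.9,0.9]}}

```text
t: 34.02
position: [0.4539, 0.1057, 0.1767]
eef_rot: [[0.998, 0.059, -0.0], [0.059, -0.998, 0.0], [-0.0, -0.0, -1.0]]
wrist_force: [0.1, -0.6, -1.0]
gripper_width: 0.0853
grasp_force: 0.0
```

```bash
python3 -c "
from h import *
T=manip.get_image('top')
cr=cv2.resize(T['frame'][130:345,330:450],None,fx=2.7,fy=2.7,interpolation=2)
S=manip.get_image('scene');c2=cv2.resize(S['frame'][95:240,155:320],None,fx=2.7,fy=2.7,interpolation=2)
o=np.zeros((max(cr.shape[0],c2.shape[0]),cr.shape[1]+c2.shape[1],3),np.uint8);o[:cr.shape[0],:cr.shape[1]]=cr;o[:c2.shape[0],cr.shape[1]:]=c2
cv2.imwrite('pics/f.png',o)"
```

```text
(no output)
```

View pics/f.png

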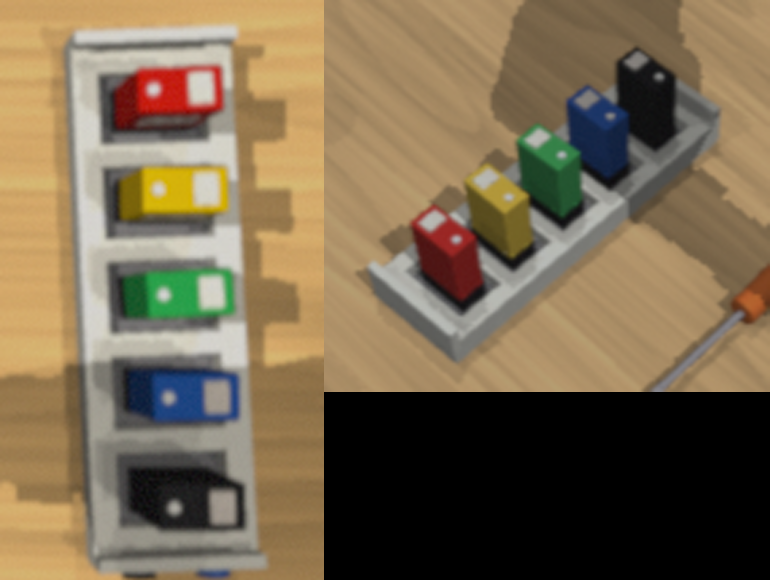

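From the far end the row now reads red, yellow, green, blue and black. All stand upright and square in their bays, and the robot is clear.

```bash
python3 -c "
from cell import manip
print(manip.hand_in())"
```

```text
the job is handed in; nothing more can be done
None
```

I handed the job in at about 34 s, with red, yellow, green and blue standing upright and square from the farthest free bay to the nearest; the gripper never touched the black module, and the hand-in call returned no verdict.

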